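Find and press the concealed battery-drawer catch

ROBOT

A 6-joint arm with a two-finger parallel gripper is mounted at the origin on a cart in front of the work surface, level with it; the furniture and walls round the work are solid. World frame = base frame: x ahead of the robot, y to its left, z up, the work surface at z = 0. Lengths are in mm, angles in degrees, forces in N, time in s.
With the tool pointing down it reaches from about 275 to 975 mm from the base axis. Payload 8.4 kg.
Tool frame: the origin (TCP) lies on the centre line of the jaws, within the pads' length; the fingertips stand 11 mm ahead of it and the grasp point (between the pads) lies 8 mm behind it (manip.finger_overhang is the distance from the TCP to the fingertips, in mm); z points along the fingers, y is the line along which they close (so a half turn about z gives the same grasp; the last joint's range is limited). The gripper opens to 92 mm and grips with 3 to 60 N. Pads are 20 mm wide; open, the fingers measure 128 mm over their backs; the gripper's body (75 mm by 189 mm) begins 69 mm behind the grasp point.
Start: joints at [72.284, 20.225, 93.587, -0, 66.188, -0.138], TCP at [188.755, 595.818, 225.583] pointing down, gripper open.
Joint ranges: [-150.9, 150.9], [-52.94, 120.26], [3.33, 152.33], [-74.26, 254.26], [0, 154.13], [-172.89, 172.89]. Speed limits (degrees/s): [127.2, 127.2, 159.86, 180, 180, 180].

INTERFACE

Orientations are given as a 3x3 rotation matrix whose columns are the frame's x, y, z axes.
In Python, from plant import manip, optics gives the robot as it stands.
- The arm moves only by the tool apply_moves, never from a script. Its argument "moves" is a list that holds one entry, the list of rows, each a list of 5 numbers: the shift along the tool's x, y, z in mm, then the turn about the tool's z in degrees, then the closure, from 0 (fully open) to 1 (shut). In form: [[[x, y, z, yaw, hand], ...]]. A call has 1 to 5 rows; each row is the pose to reach, as a shift and turn from the pose commanded when the call began, along the tool's axes at that moment; what a row does not reach only later rows make up. A row lasts 1/8 s, in which the tool goes at most 62.5 mm and 10.7 degrees, less where a joint would pass 70% of its speed; a pose out of reach is approached as far as the arm can. A call with a gripper value outside its range is refused whole. The fingers move at their own pace and stop on an object; "grip_force" is the grip in N (left out, the last holds). Time passes only in rows, so rows that repeat a pose let the fingers close. It gives the time, the measured TCP pose, the force, the opening and the grip force at its end, in the units of the state.
- manip.observe(): the state, without advancing time (a new reading comes with each control period).
- optics.grab_frame(name): name is "side" or "top"; returns (picture, depth): 480x640x3 uint8, red, green, blue; 480x640 float32, mm along the optical axis (not along the pixel's ray), 0 where there is no reading.
- optics.camera_info(name): a dict with "fx", "fy", "cx", "cy" (pixels), "pose" (4x4, takes a point from camera to world coordinates). Camera axes: x right, y down, z forward; pixel columns grow to the right and rows downward; lengths in mm; the calibration is good to about 2 mm. A picture is of the moment at which its call begins. camera_info takes no time and is no camera call.
- manip.hand_in(): hands the job in; it is judged then, once.
The state is a dict: "time_s": time; "qpos": joint angles; "joint_vel": joint speeds; "tau": joint torques, N m; "position": TCP position; "tcp_rot": TCP orientation; "ft_force": force on the tool from outside, world axes, zero at the start; "ft_torque": the same for the moment, N m; "width": finger opening in mm; "grip_force": force on a finger pad.
Only numpy, scipy, OpenCV 4.12 (cv2) and the standard library are available. Lean on these libraries where they do the work, as an engineer would, in place of code of your own. Each camera call takes 0.05 s, during which the arm holds its last target. There are 200 camera calls.

TASK

One of the four round discs recessed in the top of the grey power pack is the catch of its battery drawer; the other three are fixed blanks that look just like it. Feel across the discs with the fingertips until you find the one that gives, and press it fully home so that the drawer springs out by itself. Do not touch the drawer, and do not move the tape roll, tin, jar or bearing standing round it.

Things in the scene. Friction and masses are not known exactly. Their poses are not given: they have to be found in the camera images.
- pack: Grey battery power pack, fixed to the bench: 160 mm along its x, 300 along its y, 62 high, top flat and level. Origin: centre of its underside. Its -x side is the front, with the drawer. In the top, in a row along y, four round wells 58 mm wide each hold a plain grey disc 56 mm wide, its face 2 mm below the top. One is the catch, three are rigid blanks; which is which varies and cannot be seen.
- well_1 (a point): Centre of the first round well, at the level of the pack's top (62 mm above the bench, 2 mm above the disc's face); 105 mm from the pack's centre along its +y. Axes as the pack's.
- well_2 (a point): The same for the second well, 35 mm from the pack's centre along its +y.
- well_3 (a point): The same for the third well, 35 mm from the pack's centre along its -y.
- well_4 (a point): The same for the fourth well, 105 mm from the pack's centre along its -y.
- catch (a joint): Travel of the catch disc, m: 0 out (its face 2 mm below the pack's top), 0.006 fully home (its face 8 mm below the top, where it stops hard). It yields downward to about 4 N all the way and stays where it is pushed. The blanks do not yield at all.
- drawer (a joint): Travel of the battery drawer out of the front of the pack, m: 0 shut, 0.018 fully out. It comes out 3 mm for each mm that the catch goes in, and stays out when the catch is home.
- drawer_front (a point): Middle of the front face of the battery drawer (138 mm wide, 34 mm high), 27 mm above the bench in the front of the pack; moves along the pack's -x as the drawer comes out. Not to be touched.
- tape_duct: Bystander: roll of grey tape lying flat, 99 mm across, 48 mm high, at the +y end of the pack. Origin: centre of its underside.
- grease_tin: Bystander: round yellow tin with a white lid, 70 mm across, 46 mm high, at the -y end of the pack. Origin: centre of its underside.
- screw_jar: Bystander: white jar with a red lid, 63 mm across, 87 mm high, behind the pack. Origin: centre of its underside.
- bearing: Bystander: steel ball bearing lying flat, 40 mm across, 12 mm high, behind the pack. Origin: centre of its underside.

How it is judged (in metres and radians):
At the end, for the whole second after the job is handed in: The catch disc is in by more than 4.5 of its 6 mm, the drawer has come out by more than 10 of its 18 mm, and the tape roll, tin, jar and bearing are within 20 mm of where they stood (value of joint catch above 0.0045 m and value of joint drawer above 0.01 m and distance of each of tape_duct, grease_tin, screw_jar, bearing from where it was at the start of the episode below 0.02 m); the robot touches nothing.
It fails at once if the robot touches the drawer (1 N) (contact force between any of the fingers, the arm and drawer above 1 N).
It fails at once if a bystander (tape roll, tin, jar or bearing) is moved or lifted by more than 20 mm (distance of any of tape_duct, grease_tin, screw_jar, bearing from where it was at the start of the episode above 0.02 m).
It also fails if it takes over 48 s, if anything falls off the work surface, if the arm or the gripper's body presses on something with over 40 N, if the wrist force passes 120 N, or if a joint passes its speed limit or range.

## Working session

There is one attempt and no reset: what is moved stays moved. The work goes in short steps, Python scripts to look and compute and a tool call to move; the robot and the scene stay as the last step left them, time stands still between calls to the robot, and variables do not carry over. Pictures are saved under pics/ and viewed, at most 10 in all, crops included, and the job is handed in when it is done.

Besides the shell and the picture viewer there is one more tool, called after ">>>" as a command line: name --argument value ..., lists and objects as JSON in quotes. apply_moves: Moves the arm, as the interface text tells. Its arguments: {"type":"object","properties":{"moves":{"type":"array"},"grip_force":{"type":"number"}},"required":["moves"]}

```bash
mkdir -p pics; ls; python3 - <<'E'
from plant import manip, optics
import cv2, numpy as np
for n in ("top","side"):
    p,d=optics.grab_frame(n); cv2.imwrite(f"pics/{n}0.png",p[:,:,::-1]); np.save(f"pics/{n}0.npy",d)
    print(n,{k:np.round(v,3).tolist() for k,v in optics.camera_info(n).items()})
s=manip.observe(); print(s)
E
```

```text
pics
top {'fx': 480.621, 'fy': 480.621, 'cx': 324.956, 'cy': 242.585, 'pose': [[0.014, -0.992, 0.128, 447.61], [-1.0, -0.013, 0.008, 62.837], [-0.006, -0.128, -0.992, 1137.499], [0.0, 0.0, 0.0, 1.0]]}
side {'fx': 520.295, 'fy': 520.295, 'cx': 320.243, 'cy': 242.492, 'pose': [[0.999, 0.03, -0.037, 621.333], [0.047, -0.642, 0.765, -659.456], [-0.001, -0.766, -0.643, 679.496], [0.0, 0.0, 0.0, 1.0]]}
{'time_s': 0.1, 'qpos': array([ 7.22822064e+01,  2.02599599e+01,  9.36244622e+01, -1.97294988e-03,
        6.61883987e+01, -1.39162514e-01]), 'joint_vel': array([ 0.01562811, -0.01820025, -0.02311147, -0.05378959, -0.10526141,
        0.08999542]), 'tau': array([-1.86590856e-03, -5.94898868e+01, -3.34930980e+01,  6.98184804e-02,
        1.83987489e-02, -8.46394323e-05]), 'position': array([188.65413688, 595.39114045, 224.92568273]), 'tcp_rot': array([[-9.53307582e-01,  3.02000872e-01, -3.56781642e-04],
       [ 3.02001081e-01,  9.53306802e-01, -1.22026452e-03],
       [-2.83985824e-05, -1.27103586e-03, -9.99999192e-01]]), 'ft_force': array([ 0.29327387, -0.19356122, -0.50895097]), 'ft_torque': array([-0.09668993, -0.01629868, -0.00659257]), 'grip_force': 0.0, 'width': 91.63095654972908}
```

View pics/top0.png

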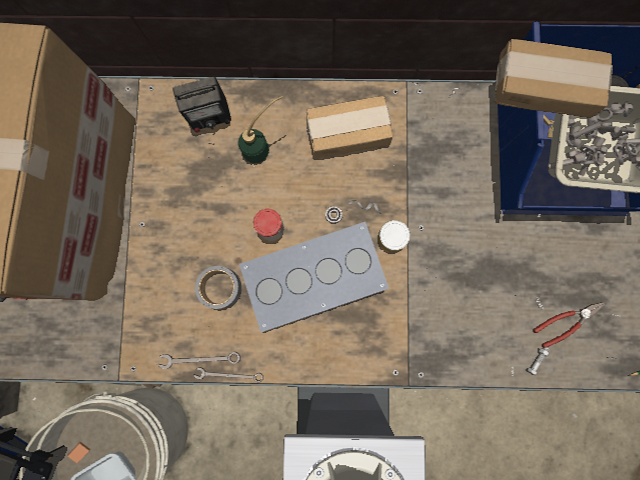

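View pics/side0.png

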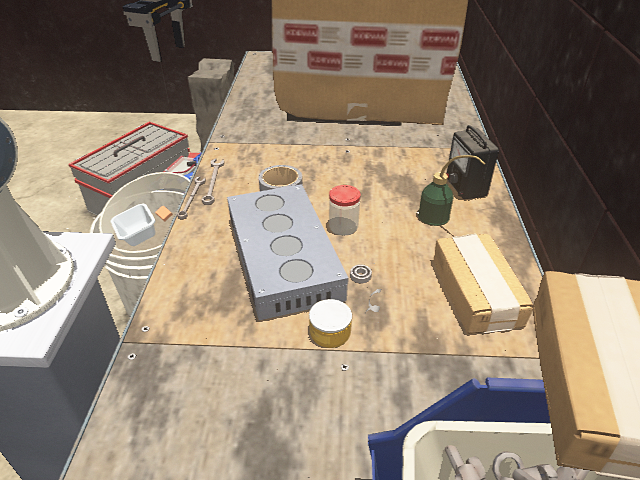

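The top view shows the pack with discs at about (269,291), (299,281), (329,271) and (358,261). The tape roll is at (218,287), the tin at (394,236), the jar at (267,223) and the bearing at (334,214). The side view agrees, and the arm is clear of all of them.

```bash
cat > h.py <<'E'
import numpy as np, cv2
from plant import manip, optics
def ray(name,px,z):
    i=optics.camera_info(name); P=np.array(i["pose"])
    d=P[:3,:3]@np.array([(px[0]-i["cx"])/i["fx"],(px[1]-i["cy"])/i["fy"],1])
    return P[:3,3]+d*(z-P[2,3])/d[2]
E
python3 - <<'E'
from h import *
for n,guess in (("top",[(269,291),(299,281),(329,271),(358,261)]),("side",[(270,203),(278,224),(286,246),(296,271)])):
    im=cv2.imread(f"pics/{n}0.png").astype(int)
    m=((im[:,:,0]-im[:,:,2])<12).astype(np.uint8)   # discs neutral grey, pack bluish
    for g in guess:
        m2=np.zeros_like(m); cv2.circle(m2,g,20,1,-1); 
        k,l,s,c=cv2.connectedComponentsWithStats(m*m2,connectivity=4)
        j=l[g[1],g[0]]; print(n,im[g[1],g[0]],j,s[j],c[j],ray(n,c[j],60).round(1))
for nm,px,z in (("tape",(218,287),48),("tin",(394,236),46),("jar",(267,223),87),("bearing",(334,214),12)): print(nm,ray("top",px,z).round())
E
```

```text
top [165 168 166] 1 [ 249  271   41   41 1230] [268.9699187  291.00243902] [476.3 194.7  60. ]
top [169 171 170] 1 [ 279  261   41   40 1204] [298.73006645 280.99916944] [499.6 128.7  60. ]
top [170 174 172] 1 [ 309  251   41   41 1191] [329.00251889 271.04366079] [522.8  61.2  60. ]
top [171 173 172] 1 [ 338  241   40   41 1186] [357.70910624 261.12478921] [546.  -3.  60.]
side [185 190 190] 1 [ 250  183   41   41 1221] [270.08517609 203.1023751 ] [478.1 198.3  60. ]
side [185 189 190] 1 [ 258  204   41   41 1195] [277.78828452 223.93054393] [501.3 130.3  60. ]
side [186 190 190] 1 [ 266  226   41   41 1180] [285.87457627 246.04067797] [523.4  65.2  60. ]
side [185 188 187] 1 [ 276  251   41   41 1182] [296.01861252 271.0998308 ] [547.6  -1.   60. ]
tape [484. 312.  48.]
tin [606. -87.  46.]
jar [626. 200.  87.]
bearing [662.  51.  12.]
```

>>> apply_moves --moves '[[[-40,-30,0,0,1],[-80,-60,0,0,1],[-120,-90,0,0,1],[-160,-120,0,0,1],[-200,-150,0,0,1]]]' --grip_force 10

```text
time_s: 0.72
position: [334.7, 390.9, 225.4]
tcp_rot: [[-0.953, 0.302, -0.0], [0.302, 0.953, -0.0], [0.0, -0.0, -1.0]]
ft_force: [-0.3, 0.3, 0.1]
width: 43.9
grip_force: 0.0
```

>>> apply_moves --moves '[[[-40,-29,0,0,1],[-80,-58,0,0,1],[-120,-87,0,0,1],[-160,-116,0,0,1],[-195,-144,0,0,1]]]'

```text
time_s: 1.35
position: [477.3, 194.7, 225.4]
tcp_rot: [[-0.953, 0.302, -0.0], [0.302, 0.953, -0.0], [0.0, -0.0, -1.0]]
ft_force: [0.2, 1.0, 1.3]
width: 0.2
grip_force: 0.0
```

>>> apply_moves --moves '[[[0,0,30,0,1],[0,0,60,0,1],[0,0,90,0,1],[0,0,120,0,1],[0,0,120,0,1]]]'

```text
time_s: 1.98
position: [474.8, 195.5, 103.7]
tcp_rot: [[-0.953, 0.302, -0.004], [0.302, 0.953, -0.002], [0.004, -0.003, -1.0]]
ft_force: [0.1, -0.4, 0.8]
width: 0.4
grip_force: 0.0
```

```bash
python3 - <<'E'
from h import *
for n in ("top","side"):
    p,d=optics.grab_frame(n); cv2.imwrite(f"pics/{n}1.png",p[:,:,::-1])
a=cv2.imread("pics/top1.png")[180:350,180:420]; b=cv2.imread("pics/side1.png")[140:310,160:400]
cv2.imwrite("pics/c1.png",cv2.resize(np.vstack([a,b]),None,fx=1.7,fy=1.7))
s=manip.observe(); print(s["time_s"],s["position"],s["tcp_rot"].round(3),s["ft_force"],s["width"])
E
```

```text
2.075 [476.64662385 196.30080539 106.0194424 ] [[-0.953  0.302 -0.   ]
 [ 0.302  0.953 -0.   ]
 [ 0.    -0.    -1.   ]] [0.42201864 0.1761118  0.26972757] 0.7554546881164491
```

View pics/c1.png

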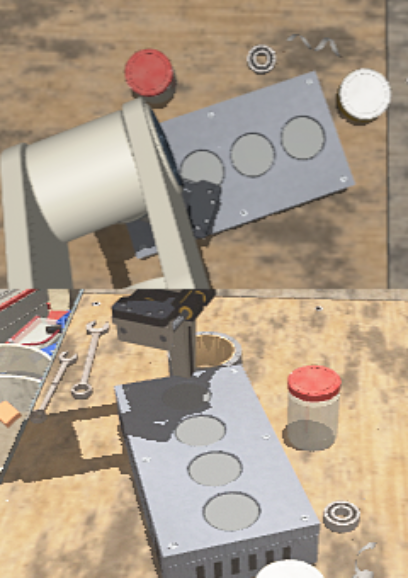

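The closed fingers stand over disc 1, at about (190,170) in the upper crop, well clear of everything. Next I come down gently.

>>> apply_moves --moves '[[[0,0,15,0,1],[0,0,25,0,1],[0,0,30,0,1],[0,0,32,0,1],[0,0,32,0,1]]]'

```text
time_s: 2.7
position: [476.6, 196.3, 73.6]
tcp_rot: [[-0.953, 0.302, -0.0], [0.302, 0.953, -0.0], [0.0, -0.0, -1.0]]
ft_force: [-0.0, -1.2, -0.6]
width: 0.3
grip_force: 0.0
```

>>> apply_moves --moves '[[[0,0,1,0,1],[0,0,2,0,1],[0,0,3,0,1],[0,0,4,0,1],[0,0,4,0,1]]]'

```text
time_s: 3.32
position: [476.7, 196.3, 71.3]
tcp_rot: [[-0.953, 0.302, 0.0], [0.302, 0.953, 0.0], [-0.0, 0.0, -1.0]]
ft_force: [-6.5, -3.0, 23.5]
width: 0.3
grip_force: 12.0
```

Disc 1 is rigid: 23 N at the 60 mm face level. On to disc 2.

>>> apply_moves --moves '[[[0,0,-20,0,1],[-14,-19,-20,0,1],[-29,-38,-20,0,1],[-43,-56,-20,0,1],[-43,-56,-20,0,1]]]'

```text
time_s: 3.95
position: [501.0, 128.9, 89.6]
tcp_rot: [[-0.953, 0.304, 0.0], [0.304, 0.953, -0.0], [-0.0, 0.0, -1.0]]
ft_force: [-0.2, -0.4, 0.3]
width: 0.4
grip_force: 0.0
```

>>> apply_moves --moves '[[[0,0,10,0,1],[0,0,16,0,1],[0,0,18,0,1],[0,0,20,0,1],[0,0,20,0,1]]]'

```text
time_s: 4.58
position: [499.8, 130.3, 71.3]
tcp_rot: [[-0.953, 0.301, -0.001], [0.301, 0.953, -0.0], [0.001, -0.001, -1.0]]
ft_force: [-9.9, -2.0, 30.3]
width: 0.4
grip_force: 15.5
```

Disc 2 is rigid too (30 N). On to disc 3.

>>> apply_moves --moves '[[[0,0,-20,0,1],[-14,-19,-20,0,1],[-28,-38,-20,0,1],[-42,-56,-20,0,1],[-42,-56,-20,0,1]]]'

```text
time_s: 5.2
position: [524.0, 63.3, 89.4]
tcp_rot: [[-0.953, 0.303, -0.0], [0.303, 0.953, -0.0], [0.0, -0.0, -1.0]]
ft_force: [0.7, 0.7, 0.0]
width: 0.5
grip_force: 0.0
```

>>> apply_moves --moves '[[[0,0,10,0,1],[0,0,16,0,1],[0,0,18,0,1],[0,0,20,0,1],[0,0,20,0,1]]]'

```text
time_s: 5.82
position: [522.9, 64.4, 71.3]
tcp_rot: [[-0.953, 0.302, -0.002], [0.302, 0.953, 0.0], [0.002, -0.0, -1.0]]
ft_force: [-10.0, 0.7, 30.4]
width: 0.7
grip_force: 15.0
```

Disc 3 is rigid (30 N). On to disc 4.

>>> apply_moves --moves '[[[0,0,-20,0,1],[-14,-19,-20,0,1],[-28,-38,-20,0,1],[-42,-56,-20,0,1],[-42,-56,-20,0,1]]]'

```text
time_s: 6.45
position: [547.1, -2.8, 89.4]
tcp_rot: [[-0.953, 0.303, 0.0], [0.303, 0.953, -0.0], [-0.0, -0.0, -1.0]]
ft_force: [-0.4, 0.0, 0.4]
width: 0.2
grip_force: 0.0
```

>>> apply_moves --moves '[[[0,0,10,0,1],[0,0,16,0,1],[0,0,18,0,1],[0,0,20,0,1],[0,0,20,0,1]]]'

```text
time_s: 7.08
position: [547.0, -2.2, 69.5]
tcp_rot: [[-0.953, 0.302, 0.0], [0.302, 0.953, -0.0], [-0.0, -0.0, -1.0]]
ft_force: [0.6, -0.4, 0.8]
width: 0.5
grip_force: 0.0
```

Disc 4 gives: the tip is at 58.5 mm with hardly any force. I'll press it home, to a tip height of about 54 mm.

>>> apply_moves --moves '[[[0,0,1,0,1],[0,0,2,0,1],[0,0,3,0,1],[0,0,4,0,1],[0,0,5,0,1]]]'

```text
time_s: 7.7
position: [547.3, -2.3, 65.3]
tcp_rot: [[-0.953, 0.302, 0.001], [0.302, 0.953, -0.0], [-0.001, 0.0, -1.0]]
ft_force: [-4.3, 0.1, 21.2]
width: 0.3
grip_force: 10.6
```

>>> apply_moves --moves '[[[0,0,0.5,0,1],[0,0,1,0,1],[0,0,1,0,1],[0,0,1,0,1]]]'

```text
time_s: 8.2
position: [547.4, -2.3, 65.3]
tcp_rot: [[-0.953, 0.302, 0.001], [0.302, 0.953, -0.0], [-0.001, 0.0, -1.0]]
ft_force: [-5.2, -1.3, 23.6]
width: 0.6
grip_force: 11.9
```

The disc has reached its hard stop, 6 mm below the blanks' level. I'll lift clear and check.

>>> apply_moves --moves '[[[0,0,-20,0,1],[0,0,-60,0,1],[0,0,-110,0,1],[0,0,-150,0,1],[0,0,-150,0,1]]]'

```text
time_s: 8.82
position: [548.6, -2.4, 216.4]
tcp_rot: [[-0.953, 0.302, 0.005], [0.302, 0.953, -0.0], [-0.005, 0.001, -1.0]]
ft_force: [0.2, 0.5, -0.9]
width: 0.7
grip_force: 0.0
```

>>> apply_moves --moves '[[[40,30,0,0,1],[80,60,0,0,1],[120,90,0,0,1],[160,120,0,0,1],[200,150,0,0,1]]]'

```text
time_s: 9.45
position: [399.7, 201.8, 212.2]
tcp_rot: [[-0.953, 0.302, -0.002], [0.302, 0.953, -0.001], [0.001, -0.001, -1.0]]
ft_force: [0.7, 0.3, 0.1]
width: 0.3
grip_force: 0.0
```

>>> apply_moves --moves '[[[40,30,0,0,1],[80,60,0,0,1],[120,90,0,0,1],[160,120,0,0,1],[160,120,0,0,1]]]'

```text
time_s: 10.07
position: [283.0, 365.3, 212.2]
tcp_rot: [[-0.954, 0.298, -0.002], [0.298, 0.954, -0.001], [0.001, -0.002, -1.0]]
ft_force: [0.7, -0.1, 0.3]
width: 0.4
grip_force: 0.0
```

```bash
python3 - <<'E'
from h import *
p,d=optics.grab_frame("top"); cv2.imwrite("pics/top2.png",p[:,:,::-1])
a=[cv2.resize(cv2.imread(f"pics/top{k}.png")[180:350,180:420],None,fx=1.65,fy=1.65,interpolation=2) for k in (0,2)]
cv2.imwrite("pics/c2.png",np.hstack(a))
d0=np.load("pics/top0.npy")
for q in ((269,291),(299,281),(329,271),(358,261)):
    w=np.s_[q[1]-5:q[1]+6,q[0]-5:q[0]+6]; print(np.median(d[w])-np.median(d0[w]))
s=manip.observe(); print(s["time_s"],s["position"],s["ft_force"])
E
```

```text
0.060302734
0.13781738
-0.5946045
5.6915283
10.125 [283.8910341  363.98969145 212.2123016 ] [ 0.99893875 -0.67622582 -0.33884152]
```

View pics/c2.png

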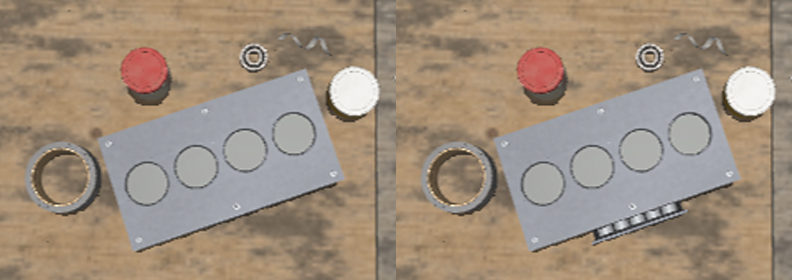

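In the right crop (after the press) the drawer is out of the front, at about (640,222). Disc 4 is about 5.7 mm lower, and the tape roll, tin, jar and bearing are where they were.

```bash
python3 -c "
from plant import manip
print(manip.hand_in())"
```

```text
the job is handed in; nothing more can be done
None
```

Disc 4 (well_4) was the catch: I pressed it fully home, the drawer sprang out, the bystanders did not move, and the job is handed in (about 10 s on the robot's clock; no verdict was returned).

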